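# Roll a conveyor roller onto its mark and thread the axle

### The job

Roll the rubber roller along the bench between the guide rails, without lifting it, and let it come to rest untouched between the stand's two uprights with its bore in line with their holes. Then push the steel axle through one upright, the roller and the other upright, so that it sticks out clearly on both sides, and let go. Leave the other things on the bench where they are.

Things in the scene. Friction and masses are not known exactly. Their poses are not given: they have to be found in the camera images.
- stand: Roller stand bolted to the bench (fixed). Two parallel grey upright plates, each 80 mm in x, 6 mm in y, 76 mm high: inner faces at y = +-55, outer at +-61 mm; each has a 22 mm through hole, centre 50 mm above the bench. Feet with bolt heads, 9 mm high, reach y = +-91 mm. Origin on the bench midway between the holes; x along the rails away from the robot, y along the holes to the left, z up.
- stand_axis (a point): Midpoint between the two upright holes, on their common centre line, 50 mm above the bench; axes as the stand's. The roller's centre belongs here.
- rails (a point): Bench level at the robot's end of the stand's two guide rails (aluminium angles), midway between them; axes as the stand's, 185 mm before its origin. The rails are 14 mm high with 108 mm clear between them and flanges 3 mm high out to y = +-72 mm; they run along x past the uprights to 100 mm beyond the stand's origin. Only bare bench between them, no end stop.
- hole_left (a point): Centre of the left upright's hole at its outer (left, +y) face, 50 mm above the bench; axes as the stand's.
- hole_right (a point): Centre of the right upright's hole at its outer (right, -y) face, 50 mm above the bench; axes as the stand's.
- roller: Black rubber-covered roller with steel ends, 100 mm across, 100 mm long, about 0.55 kg, with a 26 mm through bore on its axis. Origin at its centre, on the axis, 50 mm above the bench; y along its axis; x and z turn as it rolls. Starts between the rails on the robot's side of the uprights. Rolls freely, with some resistance: let go at 50 mm/s it rolls on some 5 mm.
- axle: Plain round steel bar, 16 mm across, 210 mm long, about 0.12 kg, both ends alike, tapered to 6 mm over the last 8 mm. Starts lying on the bench left of the stand, roughly parallel to the line of the holes. Origin at its middle on its centre line, 8 mm above the bench when lying; y along it.
- tape_measure: Bystander: tape measure, 69 x 99 x 36 mm. Origin under its centre. Not to be disturbed.
- pencil: Bystander: pencil, 159 mm long, 8 mm thick. Origin under its centre. Not to be disturbed.
- folding_rule: Bystander: folding rule, 235 x 20 x 18 mm. Origin under its centre. Not to be disturbed.
Mind the look-alikes: they are no part of the job. Several things have the shape of the roller; the one meant has the colours described above.

How it is judged (in metres and radians):
On the way, in this order (a step that is already met when the one before it is completed fails the run):
1. the roller has rolled at least about a sixth of a turn on the bench from its start ((angle between roller's own x axis and vertical below 0.5 rad or angle between roller's own x axis and vertical above 2.64 rad) and height (world z) of roller below 0.056 m), for 0.02 s.
2. the roller rests untouched between the uprights, its axis within 5 mm of the line of the holes (x of roller in the frame of stand_axis between -0.005 and 0.005 m and angle between the y axis of roller and the y axis of stand_axis, either way round below 0.1 rad and linear speed of roller below 0.01 m/s and contact force between the fingers and roller below 0.1 N and not (horizontal distance between axle and stand_axis below 0.14 m and height (world z) of axle above 0.03 m)), for 0.3 s.
At the end, for the whole second after the job is handed in: Axle at rest, released, through both upright holes and the bore (middle within 7 mm in x, 10 mm in z of the hole line, aligned to 0.1 rad), out at least 10 mm past both uprights (middle within 34 mm of stand_axis in y); roller at rest, within 9 mm in x and 8 mm in y of stand_axis, square to 0.1 rad (y of axle in the frame of stand_axis between -0.034 and 0.034 m and x of axle in the frame of stand_axis between -0.007 and 0.007 m and z of axle in the frame of stand_axis between -0.01 and 0.01 m and angle between the y axis of each of axle, roller and the y axis of stand_axis, either way round below 0.1 rad and x of roller in the frame of stand_axis between -0.009 and 0.009 m and y of roller in the frame of stand_axis between -0.008 and 0.008 m and linear speed of each of axle, roller below 0.02 m/s and contact force between the fingers and axle below 0.1 N); the robot touches nothing.
It fails at once if the roller is lifted off the bench (centre more than 12 mm above its height when lying) or stood on end (height (world z) of roller above 0.062 m or angle between the y axis of roller and the y axis of stand_axis, either way round above 0.6 rad).
It fails at once if a bystander is moved by more than 40 mm (distance of any of tape_measure, pencil, folding_rule from where it was at the start of the episode above 0.04 m).
It also fails if it takes over 64 s, if anything falls off the work surface, if the arm or the gripper's body presses on something with over 40 N, if the wrist force passes 120 N, or if a joint passes its speed limit or range.

### The arm

A 6-joint arm with a two-finger parallel gripper is mounted at the origin on a cart in front of the work surface, level with it; the furniture and walls round the work are solid. World frame = base frame: x ahead of the robot, y to its left, z up, the work surface at z = 0. Lengths are in mm, angles in rad, forces in N, time in s.
With the tool pointing down it reaches from about 250 to 775 mm from the base axis. Payload 4 kg.
Tool frame: the origin (TCP) lies at the very end of the fingers, on their centre line; the grasp point (between the pads) lies 19 mm behind it; z points along the fingers, y is the line along which they close (so a half turn about z gives the same grasp; the last joint's range is limited). The gripper opens to 94 mm and grips with 3 to 60 N. Pads are 16 mm wide; open, the fingers measure 119 mm over their backs; the gripper's body (75 mm by 177 mm) begins 78 mm behind the grasp point.
Start: joints at [-1.272, 0.087, 1.371, -0, 1.684, -0.103], TCP at [215.091, -506.218, 205.506] pointing down, gripper open.
Joint ranges: [-3.1, 3.1], [-0.76, 2.03], [0.27, 2.55], [-1.08, 4.22], [0.17, 2.65], [-2.57, 2.57]. Speed limits (rad/s): [2.79, 2.79, 3.14, 3.14, 3.14, 3.14].

### API

Orientations are given as a unit quaternion [w, x, y, z].
In Python, from cell import get_obs, camera, camera_params, job_done gives the robot as it stands.
- The arm moves only by the tool jog_arm, never from a script. Its argument "targets" is a list of rows, each a list of 4 numbers: the shift along the tool's x, y, z in mm, then the turn about the tool's z in rad. In form: [[tx, ty, tz, turn], ...]. A call has 1 to 5 rows; each row shifts and turns the commanded pose from where the row before left it, along the tool's axes as they then stand; what a row does not reach is not made up. A row lasts 1/10 s, in which the tool goes at most 50 mm and 8.59 degrees, less where a joint would pass 70% of its speed; a pose out of reach is approached as far as the arm can. A call with a gripper value outside its range is refused whole. "gripper" is the finger opening in mm, from 0 to 94, set as the call begins (left out, the last holds). The fingers move at their own pace and stop on an object; the grip force is fixed at half the most. Time passes only in rows, so rows that do not move let the fingers close. It gives the time, the measured TCP pose, the force, the opening and the grip force at its end, in the units of the state.
- get_obs(): the state, without advancing time (a new reading comes with each control period).
- camera(name): name is "scene" or "top" or "wrist"; returns the picture (384x512x3 uint8, red, green, blue); there is no depth.
- camera_params(name): a dict with "vfov" (degrees; the focal length in pixels is half the picture's height over the tangent of half this angle, whatever the lens; pixels are square), "cx", "cy" (the principal point, pixels), "dist" ([k1, k2, p1, p2, k3] as OpenCV has them; the pictures are not rectified), "extrinsics" (4x4, takes a point from camera to world coordinates). Camera axes: x right, y up, looking along -z (the intrinsics and any distortion apply to the point x, -y, -z); pixel columns grow to the right and rows downward; lengths in mm; the calibration is good to about 2 mm. A picture is of the moment at which its call begins: read the wrist's pose just before it. camera_params takes no time and is no camera call; for the wrist camera it gives the pose at the moment of the call.
- job_done(): hands the job in; it is judged then, once.
The state is a dict: "t": time; "q": joint angles; "dq": joint speeds; "joint_torque": joint torques, N m; "ee_pos": TCP position; "tool_rot": TCP orientation; "force": force on the tool from outside, world axes, zero at the start; "torque": the same for the moment, N m; "finger_gap": finger opening in mm; "finger_force": force on a finger pad.
Only numpy, scipy, OpenCV 4.12 (cv2) and the standard library are available. Lean on these libraries where they do the work, as an engineer would, in place of code of your own. Each camera call takes 0.05 s, during which the arm holds its last target. There are 200 camera calls.

## Working session

There is one attempt and no reset: what is moved stays moved. The work goes in short steps, Python scripts to look and compute and a tool call to move; the robot and the scene stay as the last step left them, time stands still between calls to the robot, and variables do not carry over. Pictures are saved under pics/ and viewed, at most 10 in all, crops included, and the job is handed in when it is done.

Besides the shell and the picture viewer there is one more tool, called after "Request:" as a command line: name --pt "numbers of a row" for each row, then --argument value for the rest. jog_arm: Moves the arm, as the interface text tells. Its arguments: {"type":"object","properties":{"targets":{"type":"array"},"gripper":{"type":"number"}},"required":["targets"]}

```bash
ls; mkdir -p pics; python3 - <<'E'
from cell import *
import cv2,numpy as np
o=get_obs(); print({k:np.round(v,3).tolist() for k,v in o.items()})
for n in("scene","top"):
    p=camera_params(n); print(n,p["vfov"],p["cx"],p["cy"],p["dist"],np.round(p["extrinsics"],3).tolist())
    cv2.imwrite(f"pics/{n}0.png",camera(n)[:,:,::-1])
E
```

```text
pics
{'t': 0.0, 'q': [-1.272, 0.088, 1.372, 0.0, 1.684, -0.103], 'dq': [-0.0, 0.0, -0.0, 0.0, -0.001, -0.001], 'joint_torque': [0.001, -34.018, -30.243, 0.072, 0.033, -0.0], 'ee_pos': [214.92, -505.693, 204.33], 'tool_rot': [-0.001, 0.98, 0.2, -0.0], 'force': [-0.341, -0.636, -0.343], 'torque': [0.042, 0.061, 0.001], 'finger_force': 0.0, 'finger_gap': 93.755}
scene 50.49841752238065 257.2226576668989 187.68870542495156 [0.00107212 0.         0.         0.         0.        ] [[-0.803, 0.342, -0.489, -131.881], [-0.596, -0.49, 0.636, 846.673], [-0.022, 0.802, 0.597, 925.442], [0.0, 0.0, 0.0, 1.0]]
top 57.79055664434763 255.01207744158103 187.9056793358468 [-0.02938615  0.          0.          0.          0.        ] [[0.011, 0.999, -0.052, 495.926], [-1.0, 0.01, -0.014, -113.438], [-0.013, 0.052, 0.999, 1264.883], [0.0, 0.0, 0.0, 1.0]]
```

View pics/scene0.png

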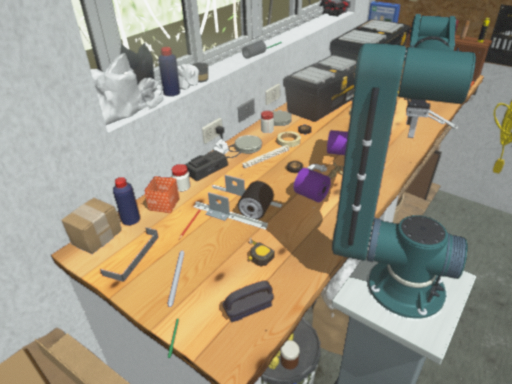

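View pics/top0.png

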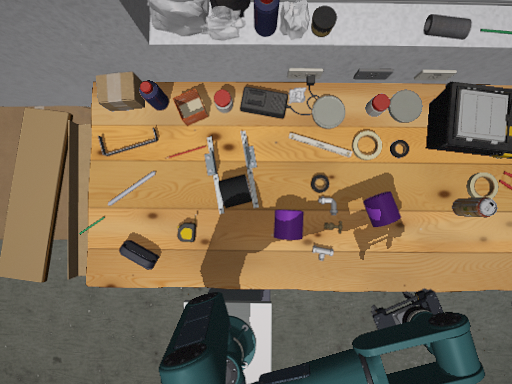

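The top view shows the stand's uprights near (212,160) and (249,150), and the black roller between the rails at (236,191). The axle is the silver bar at (132,187). The tape measure is at (187,230), the folding rule at (320,145), and the purple decoys at (289,224) and (381,209). I'll zoom in next.

```bash
cat > h.py <<'E'
import cv2,numpy as np
from cell import *
def K(p):
    f=192/np.tan(np.radians(p["vfov"]/2)); return np.array([[f,0,p["cx"]],[0,f,p["cy"]],[0,0,1]])
def cast(p,uv,z):
    uv=np.array(uv,float).reshape(-1,1,2); n=cv2.undistortPoints(uv,K(p),np.array(p["dist"])).reshape(-1,2)
    E=np.array(p["extrinsics"]); d=np.c_[n[:,0],-n[:,1],-np.ones(len(n))]@E[:3,:3].T; o=E[:3,3]
    return o+d*((np.asarray(z)-o[2])/d[:,2])[:,None]
def proj(p,X):
    E=np.array(p["extrinsics"]); c=(np.array(X,float).reshape(-1,3)-E[:3,3])@E[:3,:3]
    c=c*[1,-1,-1]
    return cv2.projectPoints(c,np.zeros(3),np.zeros(3),K(p),np.array(p["dist"]))[0].reshape(-1,2)
E
python3 - <<'E'
from h import *
t=cv2.imread("pics/top0.png"); s=cv2.imread("pics/scene0.png")
a=cv2.resize(t[120:240,80:280],None,fx=4,fy=4,interpolation=cv2.INTER_CUBIC)
cv2.imwrite("pics/tc.png",a)
b=cv2.resize(s[165:315,130:330],None,fx=4,fy=4,interpolation=cv2.INTER_CUBIC)
cv2.imwrite("pics/sc.png",b)
E
```

```text
(no output)
```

View pics/tc.png

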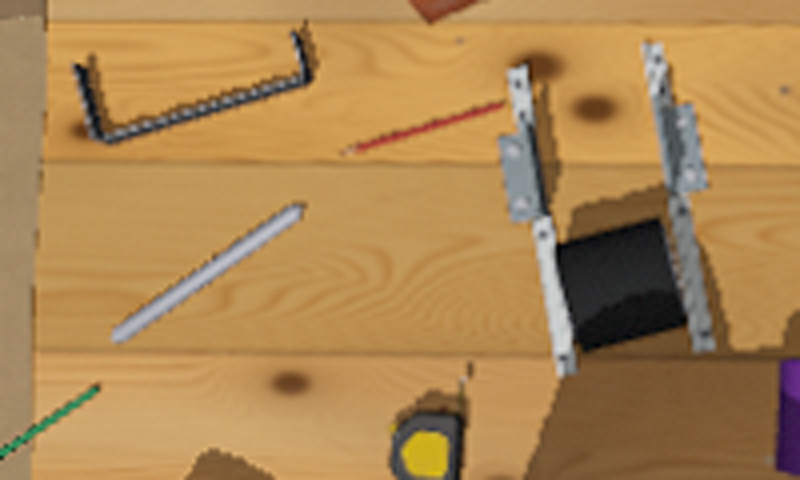

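View pics/sc.png

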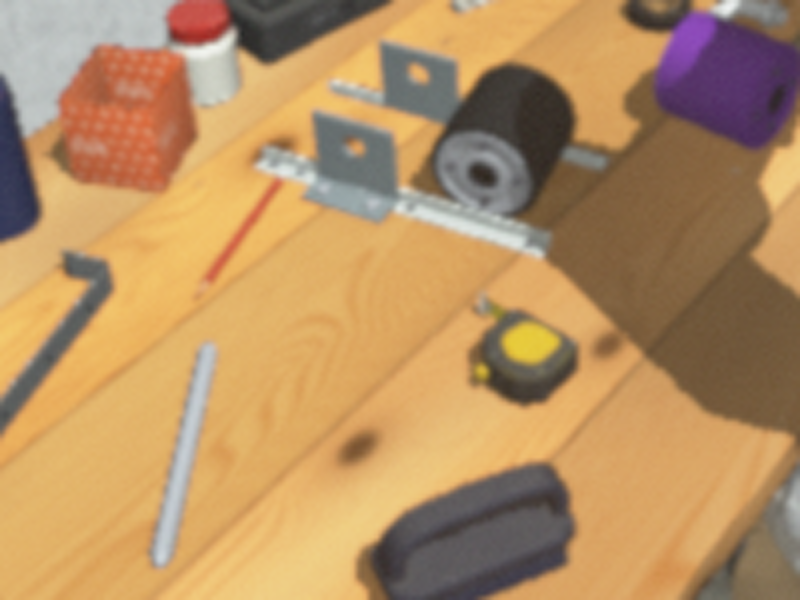

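```bash
python3 - <<'E'
from h import *
from scipy.optimize import least_squares
T=camera_params("top");S=camera_params("scene")
tc=lambda a:np.array(a,float)/4+[80,120]-.4
sc=lambda a:np.array(a,float)/4+[130,165]-.4
# keypoints in the stand frame
Pt=[[100,72,3],[100,54,14],[-185,72,3],[-185,54,14],[100,-54,14],[100,-72,3],[-185,-54,14],[-185,-72,3]]
ut=tc([[508,68],[525,66],[558,374],[577,370],[643,44],[662,42],[693,350],[713,347]])
Ps=[[0,61,50],[0,-55,50],[40,61,76],[-40,61,76],[40,-55,76],[-40,-55,76]]
us=sc([[354,147],[419,74],[313,112],[395,140],[381,42],[457,64]])
def tr(v,P):
    c,s=np.cos(v[2]),np.sin(v[2]);P=np.array(P,float);return np.c_[P[:,:2]@np.array([[c,s],[-s,c]])+v[:2],P[:,2]]
f=lambda v:np.r_[(proj(T,tr(v,Pt))-ut).ravel(),(proj(S,tr(v,Ps))-us).ravel()]
r=least_squares(f,[550,-50,0.15],x_scale=[100,100,1]);print("stand",r.x,np.round(r.fun.reshape(-1,2),1).tolist())
v=r.x
for nm,g,x0 in(("top",lambda v:(proj(T,tr(v,Pt))-ut).ravel(),0),("scene",lambda v:(proj(S,tr(v,Ps))-us).ravel(),0)):
    print(nm,least_squares(g,v,x_scale=[100,100,1]).x)
inv=lambda X:np.c_[(np.array(X)[:,:2]-v[:2])@np.array([[np.cos(v[2]),-np.sin(v[2])],[np.sin(v[2]),np.cos(v[2])]]),np.array(X)[:,2]]
b=cast(S,sc([[484,174]]),50);print("bore left end",b,inv(b))
# axle mask in top
im=cv2.imread("pics/top0.png");h=cv2.cvtColor(im,cv2.COLOR_BGR2HSV)
m=((h[...,1]<60)&(h[...,2]>110)).astype(np.uint8);k=np.zeros_like(m);k[165:210,100:165]=1
c=max(cv2.findContours(m*k,0,1)[0],key=cv2.contourArea);print(cv2.minAreaRect(c))
bx=cv2.boxPoints(cv2.minAreaRect(c));e=np.array(sorted([(bx[0]+bx[1])/2,(bx[2]+bx[3])/2,(bx[1]+bx[2])/2,(bx[3]+bx[0])/2],key=lambda q:-np.linalg.norm(q-bx.mean(0)))[:2])
A=cast(T,e,8);print("axle ends",A,"mid",A.mean(0),"len",np.linalg.norm(A[0]-A[1]),inv(A))
# roller top extent in top: dark
m=((h[...,2]<70)&(h[...,1]<120)).astype(np.uint8);k[:]=0;k[172:212,212:258]=1
c=max(cv2.findContours(m*k,0,1)[0],key=cv2.contourArea);print(cv2.minAreaRect(c))
bx=cv2.boxPoints(cv2.minAreaRect(c));R=cast(T,bx,50);print(R,inv(R),inv([R.mean(0)]))
for nm,p,z in(("redpencil",tc([[345,152],[508,102]]),4),("tape",tc([[390,480],[465,365],[465,415],[390,410]]),20),("green",tc([[0,455],[100,388]]),4),):
    X=cast(T,p,z);print(nm,np.round(X,0).tolist(),np.round(inv(X),0).tolist())
E
```

```text
stand [ 6.60920605e+02 -4.90180006e+00  1.79169410e-01] [[0.0, 0.5], [0.2, -0.4], [0.1, 0.8], [-0.1, 1.0], [-0.1, 0.1], [0.2, 0.4], [0.5, 1.0], [0.5, 0.9], [-0.4, -0.2], [-0.4, 0.1], [-0.7, -0.4], [-1.1, -1.4], [-0.9, -0.3], [-0.6, -0.5]]
top [ 6.62839524e+02 -4.31491354e+00  1.79112742e-01]
scene [ 6.57179185e+02 -4.16183106e+00  1.79638738e-01]
bore left end [[533.87486244  19.74665665  50.        ]] [[-120.61934201   46.89500474   50.        ]]
((131.30535888671875, 187.9362335205078), (4.178081512451172, 56.60892868041992), 55.00798034667969)
axle ends [[496.58167376 439.45429495   8.        ]
 [616.90505692 271.55907512   8.        ]] mid [556.74336534 355.50668503   8.        ] len 206.5587601021532 [[-82.51846254 466.53009211   8.        ]
 [  5.95779016 279.87941817   8.        ]]
((234.37049865722656, 191.00778198242188), (27.587074279785156, 28.605045318603516), 75.25643920898438)
[[580.99258896  36.86433303  50.        ]
 [607.50907856 -59.89744495  50.        ]
 [514.28148392 -85.55839272  50.        ]
 [487.85504164  10.78130367  50.        ]] [[ -71.20529235   55.34170194   50.        ]
 [ -62.35742027  -44.59668437   50.        ]
 [-158.66573015  -53.23254518   50.        ]
 [-167.50021653   46.27446866   50.        ]] [[-114.93216482    0.94673526   50.        ]]
redpencil [[670.0, 232.0, 4.0], [717.0, 83.0, 4.0]] [[51.0, 232.0, 4.0], [71.0, 77.0, 4.0]]
tape [[373.0, 180.0, 20.0], [476.0, 115.0, 20.0], [432.0, 114.0, 20.0], [435.0, 182.0, 20.0]] [[-250.0, 234.0, 20.0], [-160.0, 151.0, 20.0], [-204.0, 158.0, 20.0], [-189.0, 224.0, 20.0]]
green [[389.0, 544.0, 4.0], [451.0, 453.0, 4.0]] [[-170.0, 589.0, 4.0], [-125.0, 488.0, 4.0]]
```

Request:
jog_arm --pt "0 0 0 0.112" --pt "0 0 0 0.112" --pt "27 -35 0 0" --pt "27 -35 0 0" --pt "27 -35 0 0" --gripper 60

```text
t: 0.6
ee_pos: [276.4, -387.1, 204.6]
tool_rot: [-0.001, 0.996, 0.088, -0.0]
force: [0.3, -0.5, 0.1]
finger_gap: 60.7
finger_force: 0.0
```

Request:
jog_arm --pt "27 -35 0 0" --pt "27 -35 0 0" --pt "27 -35 0 0" --pt "27 -35 0 0" --pt "27 -35 0 0"

```text
t: 1.1
ee_pos: [378.4, -190.6, 205.1]
tool_rot: [-0.0, 0.996, 0.089, -0.0]
force: [0.7, -0.6, -0.4]
finger_gap: 60.3
finger_force: 0.0
```

Request:
jog_arm --pt "27 -35 0 0" --pt "27 -35 0 0" --pt "27 -35 0 0" --pt "27 -35 0 0" --pt "0 0 0 0"

```text
t: 1.6
ee_pos: [460.7, -31.1, 204.7]
tool_rot: [-0.001, 0.996, 0.093, -0.0]
force: [-0.1, -1.0, 0.3]
finger_gap: 59.9
finger_force: 0.0
```

```bash
python3 - <<'E'
from h import *
o=get_obs();p=camera_params("wrist");cv2.imwrite("pics/w1.png",camera("wrist")[:,:,::-1])
print(o["t"],o["ee_pos"],o["tool_rot"],o["q"],o["finger_gap"],p["vfov"],p["cx"],p["cy"],p["dist"],np.round(p["extrinsics"],3).tolist())
E
```

```text
1.6 [460.67226358 -31.12467044 204.67025377] [-1.13968472e-03  9.95710368e-01  9.25173719e-02 -3.16585244e-04] [-0.19189275 -0.11021933  1.56776114  0.00202322  1.68529819  1.19383362] 59.8716403292068 58.379218945331935 253.60677495173502 184.06972913304264 [-0.07848988  0.          0.          0.          0.        ] [[0.184, 0.951, 0.249, 533.611], [-0.983, 0.179, 0.044, -18.455], [-0.003, -0.253, 0.967, 383.058], [0.0, 0.0, 0.0, 1.0]]
```

View pics/w1.png

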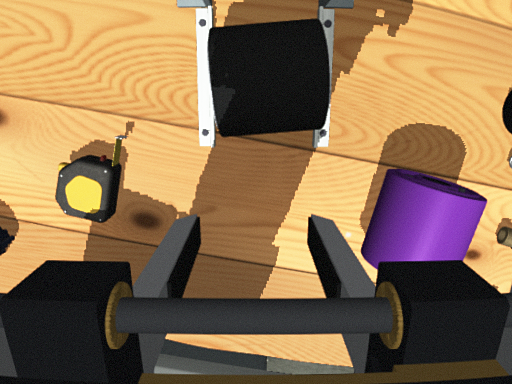

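The wrist view shows the roller's dark body at about (268,77). The rail ends are at (207,147) and (323,146), and the tape measure at (88,190) is well clear. I'll move forward to see the stand from above.

Request:
jog_arm --pt "40 0 0 0" --pt "40 0 0 0" --pt "30 0 0 0" --pt "0 0 0 0"

```text
t: 2.05
ee_pos: [569.5, -17.2, 203.4]
tool_rot: [-0.0, 0.996, 0.088, -0.001]
force: [-0.6, -0.7, -0.0]
finger_gap: 60.2
finger_force: 0.0
```

```bash
python3 - <<'E'
from h import *
o=get_obs();p=camera_params("wrist");im=camera("wrist")[:,:,::-1];cv2.imwrite("pics/w2.png",im)
import pickle;pickle.dump((o,p),open("w2.pkl","wb"));print(o["t"],o["ee_pos"],o["tool_rot"])
cv2.imwrite("pics/w2c.png",cv2.resize(im[0:240,130:410],None,fx=2.5,fy=2.5,interpolation=cv2.INTER_CUBIC))
E
```

```text
2.05 [569.54146944 -17.24097125 203.4332654 ] [-7.48979983e-05  9.96091239e-01  8.83220315e-02 -1.20695678e-03]
```

View pics/w2c.png

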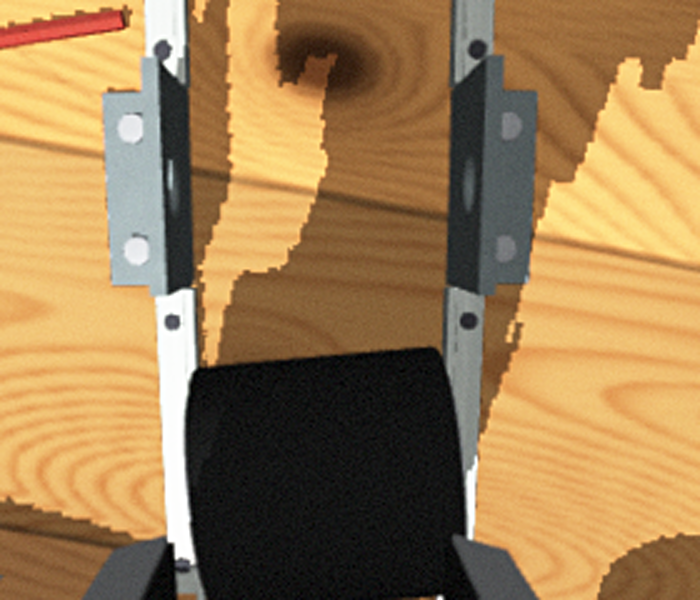

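The stand is seen from above. In the crop, the holes on the inner faces are at (171,183) and (469,183). The upright tops run from (149,57) to (161,293) and from (496,57) to (487,295). The red pencil is at the upper left.

```bash
python3 - <<'E'
from h import *
import pickle
from scipy.optimize import least_squares
o,p=pickle.load(open("w2.pkl","rb"))
wc=lambda a:np.array(a,float)/2.5+[130,0]-.3
P=[[0,55,50],[0,-55,50],[40,61,76],[40,55,76],[-40,61,76],[-40,55,76],[40,-55,76],[40,-61,76],[-40,-55,76],[-40,-61,76]]
u=wc([[171,183],[469,183],[143,57],[155,58],[155,292],[167,294],[488,57],[503,57],[480,296],[493,295]])
def tr(v,P):
    c,s=np.cos(v[2]),np.sin(v[2]);P=np.array(P,float);return np.c_[P[:,:2]@np.array([[c,s],[-s,c]])+v[:2],P[:,2]]
r=least_squares(lambda v:(proj(p,tr(v,P))-u).ravel(),[661,-5,.179],x_scale=[100,100,1]);v=r.x
print(v,np.round(r.fun.reshape(-1,2),1).tolist())
inv=lambda X:np.c_[(np.array(X)[:,:2]-v[:2])@np.array([[np.cos(v[2]),-np.sin(v[2])],[np.sin(v[2]),np.cos(v[2])]]),np.array(X)[:,2]]
# roller far silhouette: ray tangent to cylinder at stand x = xc ; in image crop line (195,370)-(435,350)
E=np.array(p["extrinsics"]);C=E[:3,3];
for q in([195,370],[315,359],[435,350]):
    g=cast(p,wc([q]),0)[0]; c=inv([C])[0];g=inv([g])[0]
    d=np.array([g[0]-c[0],g[2]-c[2]]);d/=np.linalg.norm(d);n=np.array([-d[1],d[0]]) 
    # distance from centre (xc,50) to the ray = 50, centre on near side
    for sg in(1,-1): 
        xc=c[0]+(sg*50-n[1]*(50-c[2]))/n[0]; print(q,sg,round(xc,1),end=" | ")
print()
tcp=o["ee_pos"];print("tcp in stand",inv([tcp]))
E
```

```text
[ 6.62634474e+02 -5.55957551e+00  1.78394396e-01] [[1.0, 0.1], [0.3, -0.0], [-1.2, -0.6], [1.1, -1.1], [-2.3, 1.9], [-0.3, 1.0], [-0.1, -0.7], [1.0, -0.6], [-0.5, 0.1], [1.0, 0.5]]
[195, 370] 1 -19.5 | [195, 370] -1 -120.7 | [315, 359] 1 -15.4 | [315, 359] -1 -116.4 | [435, 350] 1 -12.0 | [435, 350] -1 -112.8 | 
tcp in stand [[-93.68846654   5.02331331 203.4332654 ]]
```

Request:
jog_arm --pt "-40 5 0 0" --pt "-40 0 0 0" --pt "-30 0 0 0" --pt "0 0 43 0" --pt "0 0 43 0"

```text
t: 2.6
ee_pos: [460.0, -42.1, 121.0]
tool_rot: [0.001, 0.996, 0.088, 0.003]
force: [0.4, 0.3, -0.0]
finger_gap: 59.8
finger_force: 0.0
```

Request:
jog_arm --pt "0 0 43 0" --pt "0 0 30 0" --pt "0 0 14 0" --pt "0 0 0 0"

```text
t: 3.0
ee_pos: [456.9, -41.0, 30.0]
tool_rot: [-0.001, 0.996, 0.088, -0.003]
force: [-0.2, -0.2, -0.1]
finger_gap: 59.7
finger_force: 0.0
```

Request:
jog_arm --pt "10 0 0 0" --pt "10 0 0 0" --pt "4 0 0 0" --pt "4 0 0 0" --pt "4 0 0 0"

```text
t: 3.5
ee_pos: [493.0, -34.7, 32.9]
tool_rot: [0.0, 0.996, 0.089, 0.001]
force: [-0.0, -0.0, -1.0]
finger_gap: 59.9
finger_force: 0.0
```

Request:
jog_arm --pt "4 0 0 0" --pt "4 0 0 0" --pt "5 0 0 0" --pt "5 0 0 0" --pt "5 0 0 0"

```text
t: 4.0
ee_pos: [515.1, -30.7, 32.4]
tool_rot: [0.0, 0.996, 0.089, -0.0]
force: [0.6, 0.6, 0.0]
finger_gap: 59.8
finger_force: 0.0
```

Request:
jog_arm --pt "5 0 0 0" --pt "5 0 0 0" --pt "5 0 0 0" --pt "5 0 0 0" --pt "5 0 0 0"

```text
t: 4.5
ee_pos: [539.6, -26.3, 32.5]
tool_rot: [0.0, 0.996, 0.089, -0.0]
force: [-2.6, -0.4, 2.1]
finger_gap: 60.2
finger_force: 1.4
```

```bash
cat >> h.py <<'E'
V=np.array([662.,-5.3,.179])
def inv(X):
    X=np.atleast_2d(X);c,s=np.cos(V[2]),np.sin(V[2]);return np.c_[(X[:,:2]-V[:2])@np.array([[c,-s],[s,c]]),X[:,2]]
def shot(n,f,box=None,k=1):
    im=camera(n)[:,:,::-1];cv2.imwrite(f,im);return im
def roller():
    "stand x, y of roller centre and yaw from the scene-view bore of its left end is occluded later; use top mask"
E
python3 - <<'E'
from h import *
o=get_obs();print(o["t"],inv(o["ee_pos"]),o["force"])
a=shot("scene","pics/s3.png");b=shot("top","pics/t3.png")
A=cv2.resize(a[165:265,180:300],None,fx=4,fy=4,interpolation=cv2.INTER_CUBIC);B=cv2.resize(b[125:225,195:275],None,fx=4,fy=4,interpolation=cv2.INTER_CUBIC)
cv2.imwrite("pics/c3.png",np.hstack([A,B]))
E
```

```text
4.5 [[-124.17615369    1.16324073   32.48793037]] [-2.5986229  -0.43446391  2.06374185]
```

View pics/c3.png

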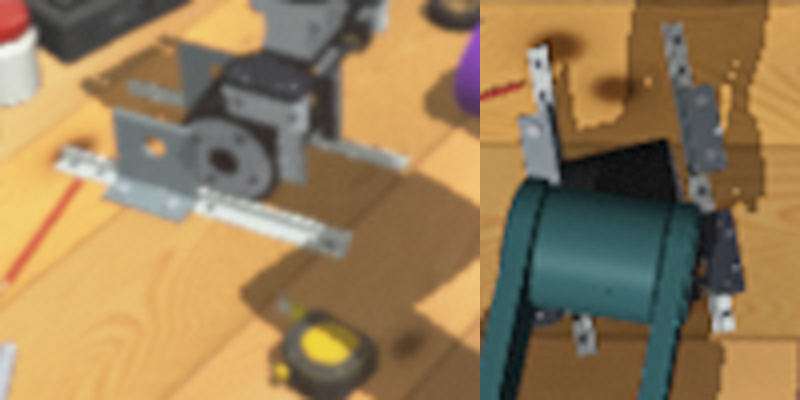

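```bash
python3 - <<'E'
from h import *
S=camera_params("scene")
for q in([224/4+180-.4,160/4+165-.4],[484/4+130-.4,174/4+165-.4],[354/4+130-.4,147/4+165-.4],[154/4+180-.4,148/4+165-.4]): print(inv(cast(S,[q],50)))
E
```

```text
[[-66.49537273  52.25890498  50.        ]]
[[-121.61853561   47.4585891    50.        ]]
[[-2.83039213 62.00663864 50.        ]]
[[-3.54098648 63.20163425 50.        ]]
```

Request:
jog_arm --pt "5 0 0 0" --pt "5 0 0 0" --pt "5 0 0 0" --pt "5 0 0 0" --pt "5 0 0 0"

```text
t: 5.1
ee_pos: [564.2, -21.9, 32.5]
tool_rot: [0.0, 0.996, 0.089, -0.0]
force: [-2.9, -0.3, 2.5]
finger_gap: 59.7
finger_force: 1.4
```

Request:
jog_arm --pt "5 0 0 0" --pt "5 0 0 0" --pt "4 0 0 0" --pt "4 0 0 0" --pt "3 0 0 0"

```text
t: 5.6
ee_pos: [585.0, -18.1, 32.4]
tool_rot: [0.0, 0.996, 0.089, 0.0]
force: [-2.8, -0.6, 2.6]
finger_gap: 59.6
finger_force: 1.4
```

Request:
jog_arm --pt "3 0 0 0" --pt "2 0 0 0" --pt "2 0 0 0" --pt "1 0 0 0" --pt "0 0 0 0"

```text
t: 6.1
ee_pos: [592.9, -16.7, 32.4]
tool_rot: [0.0, 0.996, 0.089, 0.0]
force: [-1.1, -1.2, 1.1]
finger_gap: 59.7
finger_force: 0.6
```

```bash
python3 - <<'E'
from h import *
o=get_obs();print(o["t"],inv(o["ee_pos"]),o["force"],o["finger_force"])
a=shot("scene","pics/s4.png");b=shot("wrist","pics/w4.png")
A=cv2.resize(a[175:235,195:245],None,fx=8,fy=8,interpolation=cv2.INTER_CUBIC);B=cv2.resize(b[:,:],(400,300),interpolation=cv2.INTER_AREA)
B=np.vstack([B,np.zeros((180,400,3),np.uint8)])
cv2.imwrite("pics/c4.png",np.hstack([A,B]))
E
```

```text
6.1 [[-70.06292652   1.10021445  32.44298838]] [-1.0578869  -1.19997819  1.11159126] 0.621842197724618
```

View pics/c4.png

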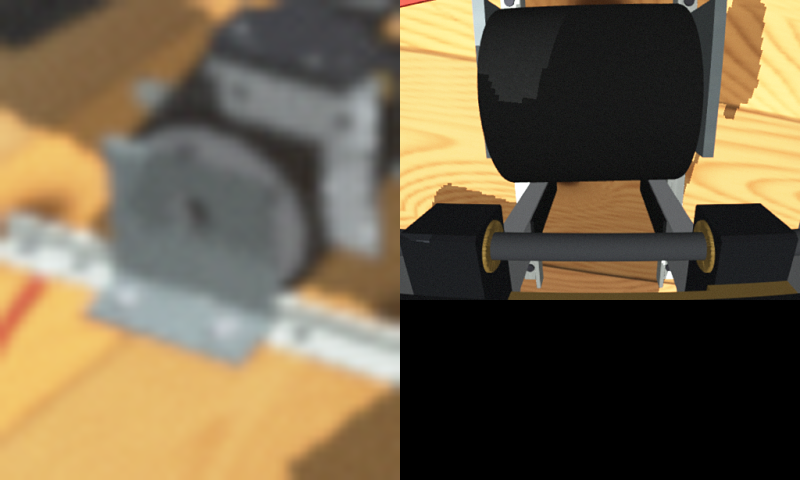

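The scene crop shows the roller's end behind the left hole. The wrist view shows the roller still short of the uprights' middle, with both fingers against its near side. I'll measure it by its silhouettes.

```bash
cat >> h.py <<'E'
def rollx(im,p,cols=range(215,330,5)):
    "roller centre x (stand) at columns, from the far/near silhouette tangents of the wrist view"
    E=np.array(p["extrinsics"]);c=inv(E[:3,3])[0];out=[]
    g=cv2.GaussianBlur(im,(3,3),0).max(2)
    for u in cols:
        d=g[:,u]<75; lab=np.flatnonzero(d[:300])
        mid=115
        if not d[mid]: continue
        a=mid
        while a>0 and d[a-1]: a-=1
        b=mid
        while d[b+1]: b+=1
        r=[u,a,b]
        for row,sg in((a-.5,-1),(b+.5,1)):
            q=inv(cast(p,[[u,row]],0))[0];e=np.array([q[0]-c[0],q[2]-c[2]]);e/=np.linalg.norm(e);n=np.array([-e[1],e[0]])
            r.append(round(c[0]+(sg*50-n[1]*(50-c[2]))/n[0],1)); r.append(round(q[1],0))
        out.append(r)
    return out
E
python3 - <<'E'
from h import *
p=camera_params("wrist");im=cv2.imread("pics/w4.png")
for r in rollx(im,p,range(200,370,15)):print(r)
E
```

```text
[200, 8, 243, np.float64(-9.9), np.float64(31.0), np.float64(-14.5), np.float64(36.0)]
[215, 7, 234, np.float64(-9.6), np.float64(22.0), np.float64(-10.1), np.float64(26.0)]
[230, 6, 231, np.float64(-9.3), np.float64(14.0), np.float64(-8.7), np.float64(16.0)]
[245, 0, 231, np.float64(-7.0), np.float64(5.0), np.float64(-8.7), np.float64(6.0)]
[260, 0, 231, np.float64(-7.1), np.float64(-3.0), np.float64(-8.7), np.float64(-4.0)]
[275, 3, 230, np.float64(-8.2), np.float64(-12.0), np.float64(-8.2), np.float64(-14.0)]
[290, 5, 230, np.float64(-8.9), np.float64(-20.0), np.float64(-8.2), np.float64(-23.0)]
[305, 5, 230, np.float64(-8.9), np.float64(-29.0), np.float64(-8.3), np.float64(-33.0)]
[320, 5, 230, np.float64(-8.8), np.float64(-38.0), np.float64(-8.3), np.float64(-43.0)]
[335, 5, 229, np.float64(-8.7), np.float64(-46.0), np.float64(-7.9), np.float64(-53.0)]
[350, 4, 228, np.float64(-8.2), np.float64(-55.0), np.float64(-7.4), np.float64(-63.0)]
[365, 9, 220, np.float64(-9.9), np.float64(-64.0), np.float64(-3.7), np.float64(-73.0)]
```

Request:
jog_arm --pt "2 0 0 0" --pt "2 0 0 0" --pt "2 0 0 0" --pt "1.5 0 0 0" --pt "1 0 0 0"

```text
t: 6.7
ee_pos: [601.4, -15.2, 32.5]
tool_rot: [0.0, 0.996, 0.089, 0.0]
force: [-0.6, -0.8, 1.3]
finger_gap: 59.6
finger_force: 0.8
```

Request:
jog_arm --pt "0 0 0 0" --pt "0 0 0 0"

```text
t: 6.9
ee_pos: [601.3, -15.2, 32.4]
tool_rot: [0.0, 0.996, 0.089, 0.0]
force: [0.5, -0.2, -0.7]
finger_gap: 60.1
finger_force: 0.0
```

```bash
python3 - <<'E'
from h import *
o=get_obs();print(o["t"],inv(o["ee_pos"]),o["force"],o["finger_force"])
p=camera_params("wrist");im=shot("wrist","pics/w5.png")
for r in rollx(im,p,range(230,360,20)):print(*r)
E
```

```text
6.9 [[-61.50102302   1.09754177  32.39375521]] [ 0.50922315 -0.16930264 -0.70672583] 0.0
230 6 231 -0.7 14.0 -0.1 16.0
250 5 230 -0.4 2.0 0.4 3.0
270 5 230 -0.4 -9.0 0.4 -10.0
290 5 230 -0.3 -20.0 0.4 -23.0
310 5 252 -0.3 -32.0 -10.3 -37.0
330 5 229 -0.1 -43.0 0.8 -50.0
350 4 228 0.4 -55.0 1.2 -63.0
```

Request:
jog_arm --pt "-10 0 0 0" --pt "-25 0 0 0" --pt "0 0 -45 0" --pt "0 0 -45 0" --pt "0 0 -45 0"

```text
t: 7.45
ee_pos: [564.8, -21.5, 168.1]
tool_rot: [-0.0, 0.996, 0.089, -0.001]
force: [0.5, -0.7, 0.3]
finger_gap: 59.9
finger_force: 0.0
```

Request:
jog_arm --pt "0 0 -35 0" --pt "0 0 0 0"

```text
t: 7.65
ee_pos: [568.9, -21.9, 210.0]
tool_rot: [0.002, 0.996, 0.089, 0.007]
force: [0.3, -0.3, 0.6]
finger_gap: 59.8
finger_force: 0.0
```

```bash
python3 - <<'E'
from h import *
o=get_obs();print(o["t"],inv(o["ee_pos"]),o["tool_rot"])
p=camera_params("wrist");im=shot("wrist","pics/w6.png")
g=cv2.GaussianBlur(im,(3,3),0).max(2)
E=np.array(p["extrinsics"]);c=inv(E[:3,3])[0]
for u in range(220,310,15):
    d=g[:,u]<75; print(u,[i for i in range(1,384) if d[i]!=d[i-1]][:6],end=" ")
    e=[i for i in range(1,384) if d[i]!=d[i-1]]
    runs=[(a,b) for a,b in zip(e[:-1],e[1:]) if d[a] and b-a>60]
    for a,b in runs:
        for row,sg in((a-.5,-1),(b-.5,1)):
            q=inv(cast(p,[[u,row]],0))[0];v=np.array([q[0]-c[0],q[2]-c[2]]);v/=np.linalg.norm(v);n=np.array([-v[1],v[0]])
            print(round(c[0]+(sg*50-n[1]*(50-c[2]))/n[0],1),end=" ")
    print()
cv2.imwrite("pics/w6c.png",cv2.resize(im[0:240,130:410],None,fx=2.5,fy=2.5,interpolation=cv2.INTER_CUBIC))
E
```

```text
7.65 [[-94.52577731   0.2246451  209.97973011]] [0.00153233 0.99603141 0.08874851 0.00654163]
220 [20, 128, 299, 334, 376] -1.1 0.5 
235 [19, 129, 151, 157, 299, 334] -0.3 -0.6 
250 [18, 128, 231, 232, 299, 334] 0.5 0.4 
265 [18, 128, 299, 334, 376] 0.5 0.4 
280 [18, 128, 236, 237, 299, 334] 0.5 0.3 
295 [18, 128, 299, 333, 376] 0.6 0.4
```

View pics/w6c.png

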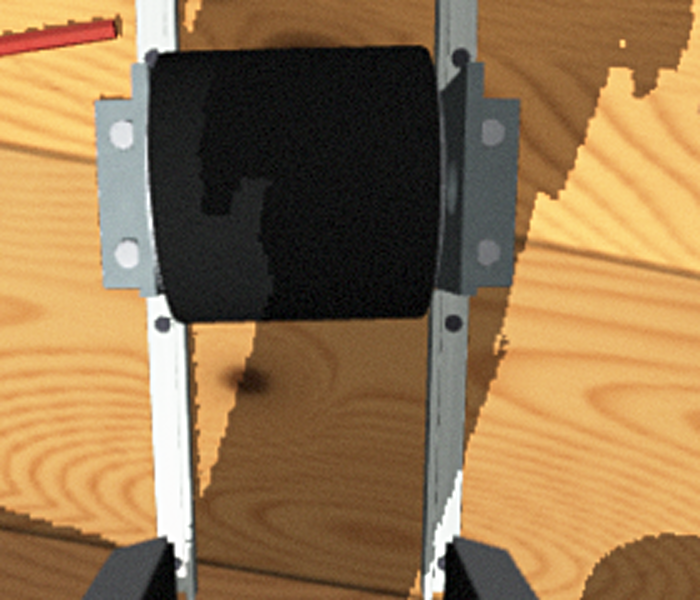

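The roller sits centred between the uprights at x of about 0.3 mm, nearly square. Next I turn the tool and move over the axle.

Request:
jog_arm --pt "0 0 0 -0.144" --pt "0 0 0 -0.144" --pt "0 0 0 -0.144" --pt "0 0 0 -0.144" --pt "0 0 0 -0.144" --gripper 45

```text
t: 8.2
ee_pos: [564.9, -21.4, 199.7]
tool_rot: [-0.001, 0.9, 0.437, -0.002]
force: [0.3, 0.6, 0.2]
finger_gap: 45.0
finger_force: 0.0
```

Request:
jog_arm --pt "0 0 0 -0.144" --pt "0 0 0 -0.144" --pt "0 0 0 -0.144" --pt "0 0 0 -0.144" --pt "0 0 0 -0.144"

```text
t: 8.7
ee_pos: [564.9, -21.3, 199.7]
tool_rot: [-0.002, 0.688, 0.726, -0.001]
force: [0.5, 0.5, 0.9]
finger_gap: 44.9
finger_force: 0.0
```

Request:
jog_arm --pt "0 0 0 -0.144" --pt "0 0 0 -0.144" --pt "0 0 0 -0.144" --pt "0 0 0 -0.144" --pt "38 23 0 0"

```text
t: 9.2
ee_pos: [562.0, 19.3, 199.3]
tool_rot: [-0.001, 0.458, 0.889, -0.002]
force: [-1.0, 0.1, 0.8]
finger_gap: 45.1
finger_force: 0.0
```

Request:
jog_arm --pt "38 23 0 0" --pt "38 23 0 0" --pt "38 23 0 0" --pt "38 23 0 0" --pt "38 23 0 0"

```text
t: 9.7
ee_pos: [543.8, 245.4, 199.8]
tool_rot: [-0.001, 0.456, 0.89, -0.002]
force: [0.0, -0.2, 1.2]
finger_gap: 45.0
finger_force: 0.0
```

Request:
jog_arm --pt "38 23 0 0" --pt "0 0 0 0"

```text
t: 9.9
ee_pos: [539.3, 293.0, 199.1]
tool_rot: [-0.002, 0.453, 0.891, -0.001]
force: [-0.4, -1.5, -0.3]
finger_gap: 44.9
finger_force: 0.0
```

```bash
python3 - <<'E'
from h import *
o=get_obs();print(o["t"],o["ee_pos"],o["tool_rot"],"yaw",2*np.arctan2(o["tool_rot"][2],o["tool_rot"][1]),o["q"])
p=camera_params("wrist");im=shot("wrist","pics/w7.png")
h=cv2.cvtColor(im,cv2.COLOR_BGR2HSV);m=((h[...,1]<60)&(h[...,2]>100)).astype(np.uint8)
for c in sorted(cv2.findContours(m,0,1)[0],key=cv2.contourArea)[-4:]:
    r=cv2.minAreaRect(c);bx=cv2.boxPoints(r);mm=[(bx[i]+bx[(i+1)%4])/2 for i in range(4)]
    e=[mm[0],mm[2]] if np.linalg.norm(mm[0]-mm[2])>np.linalg.norm(mm[1]-mm[3]) else [mm[1],mm[3]]
    A=cast(p,e,8);print(r,np.round(A,1).tolist(),np.linalg.norm(A[0]-A[1]))
E
```

```text
9.9 [539.29302401 293.01741725 199.10986282] [-0.0023188   0.45335005  0.89132889 -0.00107794] yaw 2.2005488565652924 [ 0.40411385  0.23463092  1.21501162  0.00219328  1.69657803 -0.22536857]
((473.3965148925781, 128.2586212158203), (35.83919906616211, 2.0426483154296875), 21.801406860351562) [[690.6, 461.8, 8.0], [732.3, 475.0, 8.0]] 43.767666291219264
((410.0894775390625, 215.30841064453125), (2.2352516651153564, 72.0113525390625), 25.016895294189453) [[708.8, 389.7, 8.0], [734.3, 309.5, 8.0]] 84.22438278992527
((243.68106079101562, 356.57757568359375), (89.68228912353516, 19.695966720581055), 23.198591232299805) [[620.9, 69.0, 8.0], [741.3, 86.4, 8.0]] 121.69645733498362
((302.4618225097656, 119.570068359375), (13.669855117797852, 193.3410186767578), 2.0454084873199463) [[496.6, 440.6, 8.0], [617.0, 273.9, 8.0]] 205.6315467909179
```

View pics/w7.png

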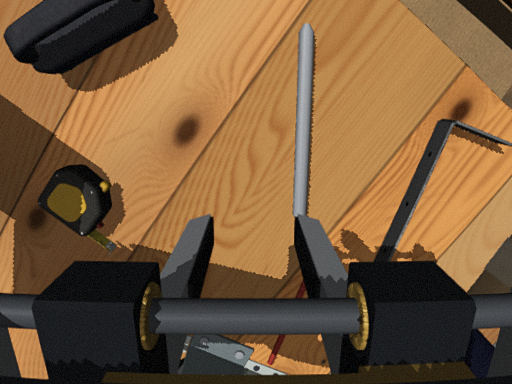

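Request:
jog_arm --pt "35.4 26 0 0" --pt "35.4 26 0 0" --pt "0 0 0 0" --pt "0 0 45 0" --pt "0 0 45 0"

```text
t: 10.45
ee_pos: [544.2, 374.8, 112.5]
tool_rot: [0.001, 0.457, 0.89, 0.001]
force: [-0.1, 0.4, -1.1]
finger_gap: 44.8
finger_force: 0.0
```

Request:
jog_arm --pt "0 0 40 0" --pt "0 0 30 0" --pt "0 0 16 0" --pt "0 0 0 0"

```text
t: 10.85
ee_pos: [541.1, 373.4, 22.7]
tool_rot: [-0.002, 0.457, 0.889, -0.003]
force: [0.6, 0.3, 0.0]
finger_gap: 45.3
finger_force: 0.0
```

```bash
python3 - <<'E'
from h import *
o=get_obs();print(o["t"],o["ee_pos"],o["force"],"yaw",2*np.arctan2(o["tool_rot"][2],o["tool_rot"][1]))
p=camera_params("wrist");im=shot("wrist","pics/w8.png")
h=cv2.cvtColor(im,cv2.COLOR_BGR2HSV);m=((h[...,1]<60)&(h[...,2]>100)).astype(np.uint8)
for c in sorted(cv2.findContours(m,0,1)[0],key=cv2.contourArea)[-2:]:
    r=cv2.minAreaRect(c);bx=cv2.boxPoints(r);mm=[(bx[i]+bx[(i+1)%4])/2 for i in range(4)]
    e=[mm[0],mm[2]] if np.linalg.norm(mm[0]-mm[2])>np.linalg.norm(mm[1]-mm[3]) else [mm[1],mm[3]]
    A=cast(p,e,8);print(r,np.round(A,1).tolist(),np.linalg.norm(A[0]-A[1]))
E
```

```text
10.85 [541.12216243 373.41145391  22.72650398] [0.56067933 0.25834944 0.03084477] yaw 2.192145804109655
((269.0, 89.0), (0.0, 0.0), 0.0) [[504.1, 439.9, 8.0], [504.1, 439.9, 8.0]] 0.0
((258.0, 166.5), (171.0, 24.0), 90.0) [[496.8, 439.9, 8.0], [555.8, 358.0, 8.0]] 100.90002199628292
```

Request:
jog_arm --pt "5 3 0 0" --pt "0 0 14 0" --pt "0 0 5 0" --pt "0 0 0 0"

```text
t: 11.3
ee_pos: [541.6, 381.9, 6.2]
tool_rot: [-0.0, 0.456, 0.89, -0.001]
force: [-0.2, 0.5, 0.0]
finger_gap: 44.9
finger_force: 0.0
```

Request:
jog_arm --pt "0 0 0 0" --pt "0 0 0 0" --pt "0 0 0 0" --pt "0 0 0 0" --pt "0 0 0 0" --gripper 5

```text
t: 11.8
ee_pos: [542.2, 382.0, 7.8]
tool_rot: [-0.0, 0.456, 0.89, -0.0]
force: [-1.4, -0.6, 1.7]
finger_gap: 14.7
finger_force: 30.0
```

Request:
jog_arm --pt "0 0 0 0" --pt "0 0 0 0" --pt "0 0 0 0" --gripper 40

```text
t: 12.1
ee_pos: [542.5, 382.2, 7.4]
tool_rot: [0.0, 0.456, 0.89, 0.0]
force: [-0.5, 1.4, -1.1]
finger_gap: 35.7
finger_force: 0.0
```

Request:
jog_arm --pt "0 0 2 0" --pt "0 0 1.5 0" --pt "0 0 0 0" --pt "0 0 0 0"

```text
t: 12.5
ee_pos: [542.3, 382.1, 3.7]
tool_rot: [-0.0, 0.456, 0.89, -0.0]
force: [-0.3, -0.2, -0.6]
finger_gap: 40.0
finger_force: 0.0
```

Request:
jog_arm --pt "0 0 1.5 0" --pt "0 0 0 0" --pt "0 0 0 0"

```text
t: 12.8
ee_pos: [542.3, 382.1, 2.4]
tool_rot: [-0.0, 0.456, 0.89, -0.0]
force: [-0.5, 1.3, -0.1]
finger_gap: 40.1
finger_force: 0.0
```

Request:
jog_arm --pt "0 0 0 0" --pt "0 0 0 0" --pt "0 0 0 0" --pt "0 0 0 0" --pt "0 0 0 0" --gripper 5

```text
t: 13.3
ee_pos: [542.3, 382.1, 2.5]
tool_rot: [-0.0, 0.456, 0.89, -0.0]
force: [-1.3, -0.4, -0.1]
finger_gap: 15.3
finger_force: 30.0
```

Request:
jog_arm --pt "0 0 -10 0" --pt "0 0 -20 0" --pt "0 0 -13 0" --pt "0 0 0 0.1477" --pt "0 0 0 0.1477"

```text
t: 13.8
ee_pos: [543.1, 382.7, 47.3]
tool_rot: [0.001, 0.585, 0.811, 0.001]
force: [0.6, -0.1, -1.1]
finger_gap: 15.3
finger_force: 30.0
```

Request:
jog_arm --pt "0 0 0 0.1477" --pt "-20 5 0 0" --pt "-30 8 0 0" --pt "-30 8 0 0" --pt "-30 8 0 0"

```text
t: 14.3
ee_pos: [591.2, 278.4, 46.3]
tool_rot: [0.0, 0.64, 0.768, 0.0]
force: [-0.2, -0.4, -1.4]
finger_gap: 14.9
finger_force: 30.0
```

Request:
jog_arm --pt "-30 8 0 0" --pt "-20 6 0 0" --pt "-10 6 0 0" --pt "0 0 0 0" --pt "0 0 0 0"

```text
t: 14.8
ee_pos: [620.9, 224.5, 45.7]
tool_rot: [-0.0, 0.641, 0.768, 0.0]
force: [-0.3, -0.3, -1.9]
finger_gap: 15.6
finger_force: 30.0
```

```bash
python3 - <<'E'
from h import *
o=get_obs();print(o["t"],o["ee_pos"],inv(o["ee_pos"]),o["force"],"yaw",2*np.arctan2(o["tool_rot"][2],o["tool_rot"][1]),o["tool_rot"],o["finger_gap"])
a=shot("scene","pics/s9.png");b=shot("wrist","pics/w9.png");c=shot("top","pics/t9.png")
A=cv2.resize(a[175:265,160:260],None,fx=4,fy=4,interpolation=cv2.INTER_CUBIC)
C=cv2.resize(c[130:220,150:250],None,fx=4,fy=4,interpolation=cv2.INTER_CUBIC)
cv2.imwrite("pics/c9.png",np.hstack([A,C]))
E
```

```text
14.8 [620.8740676  224.48756473  45.65456671] [[  0.44384239 233.43836493  45.65456671]] [-0.25799084 -0.3294998  -1.8835942 ] yaw 1.7509356742697877 [-2.76077947e-04  6.40637655e-01  7.67843243e-01  2.71179705e-04] 15.597918079776141
```

View pics/c9.png

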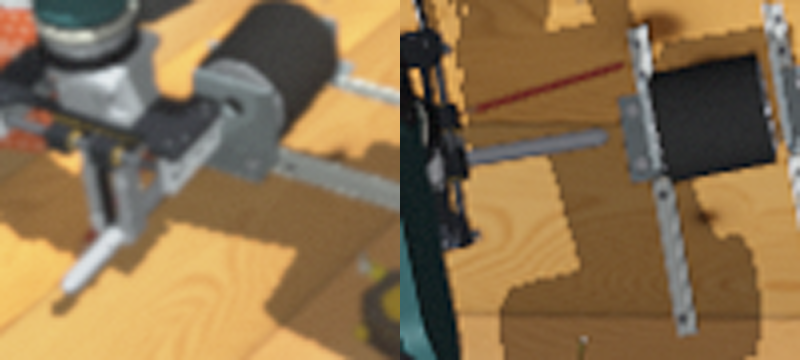

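The scene crop shows the axle held with its back end at (68,285) and pointing at the left hole at (235,105). In the top half its front tip is at (205,136), just left of the left upright. I'll check its alignment and droop numerically, with no further viewing, since I've now looked at 11 pictures, one over the limit of 10.

```bash
python3 - <<'E'
from h import *
T=camera_params("top");S=camera_params("scene")
def mask(f,k):
    h=cv2.cvtColor(cv2.imread(f),cv2.COLOR_BGR2HSV);return h
# tip in the top view: axis line of the visible axle
h=mask("pics/t9.png",0);m=((h[...,1]<75)&(h[...,2]>85)).astype(np.uint8);k=np.zeros_like(m);k[158:175,168:203]=1
c=max(cv2.findContours(m*k,0,1)[0],key=cv2.contourArea);r=cv2.minAreaRect(c);bx=cv2.boxPoints(r);print(r)
mm=[(bx[i]+bx[(i+1)%4])/2 for i in range(4)];e=[mm[0],mm[2]] if np.linalg.norm(mm[0]-mm[2])>np.linalg.norm(mm[1]-mm[3]) else [mm[1],mm[3]]
A=inv(cast(T,e,50));print("top axle ends seen",A)
# reference: tops of the left upright in the top view use the stand fit; free end in scene
h=mask("pics/s9.png",0);m=((h[...,1]<70)&(h[...,2]>130)).astype(np.uint8);k[:]=0;k[225:255,170:195]=1
c=max(cv2.findContours(m*k,0,1)[0],key=cv2.contourArea);r=cv2.minAreaRect(c);bx=cv2.boxPoints(r);print(r)
mm=[(bx[i]+bx[(i+1)%4])/2 for i in range(4)];e=[mm[0],mm[2]] if np.linalg.norm(mm[0]-mm[2])>np.linalg.norm(mm[1]-mm[3]) else [mm[1],mm[3]]
O=inv(np.array(S["extrinsics"])[:3,3])[0]
for q in e:
    g=inv(cast(S,[q],0))[0];t=(-3-O[0])/(g[0]-O[0]);print("scene pt at x=-3:",O+t*(g-O))
# expected pixels for axis at y=308,280 z=50
E
python3 - <<'E'
import sys;sys.path.insert(0,".")
from h import *
S=camera_params("scene");T=camera_params("top")
def w(P):
    c,s=np.cos(V[2]),np.sin(V[2]);P=np.array(P,float);return np.c_[P[:,:2]@np.array([[c,s],[-s,c]])+V[:2],P[:,2]]
print("scene px y=308,260,61:",proj(S,w([[0,308,50],[0,260,50],[0,98,50],[0,61,50]])).round(1).tolist());print("top y=98",proj(T,w([[0,98,50],[0,150,50]])).round(1).tolist())
E
```

```text
((184.45947265625, 166.25674438476562), (4.274373531341553, 33.70178985595703), 80.53767395019531)
top axle ends seen [[-6.47353398e-01  1.01217399e+02  5.00000000e+01]
 [-2.86335188e-02  2.20314848e+02  5.00000000e+01]]
((185.09130859375, 236.88197326660156), (13.685945510864258, 26.333648681640625), 19.29004669189453)
scene pt at x=-3: [ -3.         231.76889632  81.2261541 ]
scene pt at x=-3: [ -3.         291.32014544  26.95808374]
scene px y=308,260,61: [[175.7, 247.2], [184.8, 237.2], [212.0, 207.1], [217.5, 201.0]]
top y=98 [[202.0, 163.2], [187.4, 165.6]]
```

```bash
python3 - <<'E'
from h import *
im=cv2.imread("pics/s9.png");h=cv2.cvtColor(im,cv2.COLOR_BGR2HSV)
for r in range(228,252): print(r," ".join("%3d"%v for v in h[r,170:204,1]))
print()
for r in range(193,216): print(r," ".join("%3d"%v for v in h[r,198:224,2]))
E
```

```text
228 147 148 142 144 146 147 148 144 145 150 143 127  65   5  11  11   8  39  42  18   8  13  11  13   9   5  17  72 118 130 132 131 135 134
229 144 144 147 148 148 145 145 149 147 145 148 122  64   8  10  13   6  15  15   5  10  13  13  13   9   5  46 105 126 135 132 136 136 133
230 145 147 144 144 145 153 150 146 148 148 150 134  83  21   5  11  11   8  12   7  12  15  12  11   7   5  49 108 131 134 136 139 138 136
231 145 144 144 144 144 145 149 148 145 152 149 139  98  37   2  11  11  11  13   9  14  13  12  11   4   7  55 110 129 134 131 133 137 138
232 148 145 147 146 145 149 147 148 147 146 149 144 120  67  19   2  11  14  14  13  13   9  15   6   2  33  81 121 130 132 131 133 138 136
233 150 151 143 148 151 147 146 143 148 147 150 151 145 102  47   5   9  12   9  11  15  11  11   6  28  75 114 128 132 135 138 139 138 132
234 151 149 147 147 147 145 148 149 146 147 144 143 141  86  27   5   8   8   9  12  12   9   5  15  62 110 130 135 131 138 141 135 133 131
235 148 154 156 148 149 151 144 145 149 143 136 124  98  41   4   9   8   9   9   8   5  12  16  51 100 126 133 134 137 
[... 4044 characters left out ...]
 144 150 156 155 125 108 104 103 102 104 104 105 106
210  72  72  77  84  90  79  74  79  80  73  88 122 147 160 165 166 151 117 103 101 101 101 103 103 105 104
211  70  69  74  82  87  76  74  71  72  90 122 148 159 172 173 159 133 104  98  99 100 103 105 104 102 101
212  60  64  67  71  74  75  71  71  87 121 145 152 157 171 165 139 112  99  96  95  98 104 104 105 101 103
213  65  60  62  64  67  72  71  89 124 150 158 156 165 164 141 113 100  96  96  95 100  99 101  97 100 100
214  84  86  92  89  73  73  86 115 150 164 171 171 163 143 119  99  96  95  96  97  98  96  96  98 102 101
215  87 106 132 130 110 110 121 137 162 173 178 167 148 120 102  97  97  95  95  96  97  98  97 105 110 113
```

```bash
python3 - <<'E'
from h import *
S=camera_params("scene");C=inv(np.array(S["extrinsics"])[:3,3])[0]
def w(P):
    c,s=np.cos(V[2]),np.sin(V[2]);P=np.array(P,float);return np.c_[P[:,:2]@np.array([[c,s],[-s,c]])+V[:2],P[:,2]]
def edges(tilt,dz,dx=0):
    out=[]
    for sg in(1,-1):
        y=np.linspace(100,308,50);ax=np.c_[0*y+dx,y,50+dz+(y-233)*np.tan(tilt)]
        a=np.array([0,np.cos(tilt),np.sin(tilt)]);n=np.cross(a,C-ax);n/=np.linalg.norm(n,axis=1)[:,None]
        q=proj(S,w(ax+sg*8*n));o=np.argsort(q[:,1]);out.append(np.interp([210,213,240,243,245],q[o,1],q[o,0]).round(1))
    return out
obs=[[208.6,205.7,178.7,176.2,175.2],[214.6,212.5,186.4,183.4,181.5]]
print("obs",obs)
for t in(-.06,-.03,0,.03,.06):
    for dz in(-3,0,3): print(t,dz,[e.tolist() for e in edges(t,dz)])
E
```

```text
obs [[208.6, 205.7, 178.7, 176.2, 175.2], [214.6, 212.5, 186.4, 183.4, 181.5]]
-0.06 -3 [[205.4, 202.8, 180.1, 177.6, 175.9], [211.6, 209.1, 186.9, 184.4, 182.7]]
-0.06 0 [[204.7, 202.2, 179.4, 176.9, 175.2], [210.9, 208.5, 186.2, 183.7, 182.0]]
-0.06 3 [[204.0, 201.5, 178.7, 176.2, 174.5], [210.3, 207.8, 185.5, 183.0, 181.3]]
-0.03 -3 [[206.1, 203.5, 179.8, 177.2, 175.5], [212.4, 209.8, 186.7, 184.1, 182.4]]
-0.03 0 [[205.4, 202.8, 179.1, 176.4, 174.7], [211.7, 209.1, 185.9, 183.4, 181.6]]
-0.03 3 [[204.7, 202.1, 178.3, 175.7, 173.9], [211.0, 208.5, 185.2, 182.6, 180.9]]
0 -3 [[206.9, 204.1, 179.5, 176.7, 174.9], [213.3, 210.6, 186.4, 183.8, 182.0]]
0 0 [[206.1, 203.4, 178.7, 176.0, 174.1], [212.6, 209.9, 185.7, 183.0, 181.2]]
0 3 [[205.4, 202.7, 177.9, 175.2, 173.6], [211.9, 209.2, 184.9, 182.3, 180.5]]
0.03 -3 [[207.7, 204.8, 179.1, 176.3, 174.4], [213.6, 211.4, 186.2, 183.4, 181.6]]
0.03 0 [[207.0, 204.1, 178.3, 175.4, 173.7], [213.5, 210.7, 185.5, 182.6, 180.8]]
0.03 3 [[206.2, 203.3, 177.5, 174.6, 173.5], [212.8, 210.0, 184.7, 181.9, 180.0]]
0.06 -3 [[208.6, 205.6, 178.7, 175.7, 173.7], [213.6, 212.3, 186.0, 183.1, 181.1]]
0.06 0 [[207.8, 204.8, 177.9, 174.9, 173.6], [213.5, 211.5, 185.2, 182.3, 180.3]]
0.06 3 [[207.1, 204.1, 177.0, 174.0, 173.5], [213.5, 210.8, 184.4, 181.4, 179.5]]
```

The axle sits about right in x, but its tip droops by roughly 0.054 rad. I'll raise the grip to compensate and lower it gradually as the axle goes in, watching the force.

Request:
jog_arm --pt "0 0 -3.5 0" --pt "0 0 -3.5 0" --pt "-8 0 0 0" --pt "-8 0 0 0" --pt "-8 0 0 0"

```text
t: 15.45
ee_pos: [625.4, 199.1, 52.4]
tool_rot: [0.0, 0.641, 0.768, -0.0]
force: [-0.1, 1.2, -1.6]
finger_gap: 15.2
finger_force: 30.0
```

Request:
jog_arm --pt "-5 0 0 0" --pt "-5 0 0 0" --pt "-5 0 0 0" --pt "0 0 0 0"

```text
t: 15.85
ee_pos: [628.1, 184.5, 52.3]
tool_rot: [-0.0, 0.641, 0.767, -0.0]
force: [-0.2, 1.2, -1.2]
finger_gap: 15.0
finger_force: 30.0
```

```bash
python3 - <<'E'
from h import *
o=get_obs();print(o["t"],inv(o["ee_pos"]),o["force"],o["torque"],o["finger_gap"])
T=camera_params("top");c=shot("top","pics/t10.png");shot("scene","pics/s10.png")
h=cv2.cvtColor(c,cv2.COLOR_BGR2HSV)
for r in range(153,176): print(r," ".join("%3d"%v for v in h[r,186:216,1]))
E
```

```text
15.85 [[  0.4251471  192.80551296  52.29637046]] [-0.1605582   1.16646242 -1.15481296] [ 0.04319673 -0.10806035 -0.02589086] 15.015818881716218
153 168 168 160 161 159 157 162 162 163 161 164 164 165 162 164 164 161 169 159 148 130 116  91  47   5  26  11  15   8   8
154 157 166 160 169 166 167 162 166 164 162 162 159 164 161 161 162 162 165 112  35  27  16  19  32  33  24  26  15  13  14
155 159 164 162 165 162 164 161 164 160 161 162 162 158 164 160 159 161 165  78  45  35  29  26  30  24  22  14   0  14  14
156 167 167 162 163 161 160 162 164 164 157 161 162 159 163 161 166 167 172 104  19  26  17  18  21  24  21  13   8  14  20
157 166 162 164 161 167 164 164 167 164 164 161 159 156 158 160 158 163 163 125  30  25  15   8  14  26  21  18  14  13  12
158 165 161 160 158 163 164 162 167 162 167 165 165 161 162 159 161 160 163 136  42  28  16  13  17  25  25  20  14  21  13
159 163 167 166 162 164 164 161 162 157 160 165 161 160 168 163 163 163 167 158  41  30  21  22  21  27  23  16  16   7  17
160 164 163 167 165 168 168 162 172 166 166 161 162 164 171 170 163 160 148 136  36  22 
[... 1195 characters left out ...]
 150 148 148 149 148 146 155 153 152 157 130  33  25   9  10  14  21  21  24  21
171 137 134 135 135 137 137 137 139 143 153 153 152 150 149 148 145 149 152 152 155 143  25  23  15  10  13  21  21  30  22
172 138 137 138 137 135 134 135 134 141 144 145 147 150 148 150 154 153 150 153 157 161  37  32  21  12  18  29  23  29  31
173 139 141 141 141 139 137 138 138 137 150 152 153 149 150 149 148 150 146 154 153 161  63  34  23  32  33  26  30  27  24
174 136 135 136 137 137 139 140 140 137 145 153 150 152 150 146 143 150 146 148 149 154  88  26  35  35  22  20  19   3  27
175 139 141 139 138 140 137 141 139 136 142 154 152 151 146 146 150 153 149 150 148 155 122  60  63  79  98 126  27   6  11
```

Request:
jog_arm --pt "-4 0 0.2 0" --pt "-4 0 0.2 0" --pt "-4 0 0.2 0" --pt "0 0 0 0"

```text
t: 16.35
ee_pos: [630.2, 172.7, 51.6]
tool_rot: [0.0, 0.641, 0.768, -0.0]
force: [0.5, 0.4, -0.8]
finger_gap: 14.9
finger_force: 30.0
```

Request:
jog_arm --pt "-4 0 0.2 0" --pt "-4 0 0.2 0" --pt "-4 0 0.2 0" --pt "-4 0 0.2 0" --pt "0 0 0 0"

```text
t: 16.85
ee_pos: [633.2, 156.8, 51.0]
tool_rot: [0.0, 0.641, 0.768, -0.0]
force: [-0.5, -0.2, -1.7]
finger_gap: 15.2
finger_force: 30.0
```

Request:
jog_arm --pt "-6 0 0.3 0" --pt "-6 0 0.3 0" --pt "-6 0 0.3 0" --pt "-6 0 0.3 0" --pt "0 0 0 0"

```text
t: 17.35
ee_pos: [637.5, 132.8, 49.8]
tool_rot: [0.0, 0.641, 0.767, -0.0]
force: [-0.0, -0.4, -1.6]
finger_gap: 15.3
finger_force: 30.0
```

Request:
jog_arm --pt "-6 0 0.3 0" --pt "-6 0 0.3 0" --pt "-6 0 0.3 0" --pt "-6 0 0.3 0" --pt "0 0 0 0"

```text
t: 17.85
ee_pos: [641.8, 109.3, 48.6]
tool_rot: [0.0, 0.641, 0.767, -0.0]
force: [-0.2, 0.4, -1.7]
finger_gap: 15.0
finger_force: 30.0
```

```bash
python3 - <<'E'
from h import *
o=get_obs();print(o["t"],inv(o["ee_pos"]),o["force"],o["torque"],o["finger_gap"])
S=camera_params("scene");shot("scene","pics/s11.png");C=inv(np.array(S["extrinsics"])[:3,3])[0]
h=cv2.cvtColor(cv2.imread("pics/s11.png"),cv2.COLOR_BGR2HSV)
w=lambda P:np.c_[np.array(P,float)[:,:2]@np.array([[np.cos(V[2]),np.sin(V[2])],[-np.sin(V[2]),np.cos(V[2])]])+V[:2],np.array(P,float)[:,2]]
Y=inv(o["ee_pos"])[0,1]
print(proj(S,w([[0,Y+t,55] for t in(0,20,50,75)])).round(1).tolist())
for r in range(209,240,2): print(r," ".join("%3d"%v for v in h[r,186:220,1]))
E
```

```text
17.85 [[  0.55176692 116.31096802  48.64641321]] [-0.17070175  0.4096449  -1.65020739] [-0.01687584 -0.05438099  0.01655465] 14.960114442326983
[[209.0, 209.1], [205.8, 212.6], [200.9, 218.0], [196.7, 222.6]]
209 142 150 144 145 147 146 143 143 143 138 133 120 103  76  62  56  32  15   5   9  10  11  12  11   9  11  12   7   7  10  12  18  15  15
211 147 144 147 150 145 146 151 146 142 148 145 145 151 152 149 143 132  95  42   3  11   9   9  12  11  11  10   9  15  11  18   8  21  20
213 150 147 153 147 148 151 150 147 144 147 149 151 152 150 142 115  65  17   6   8   8  12  14  12  10  15  14  13  16  16  16  13  13  13
215 137 138 143 139 141 147 150 151 158 160 158 150 148 123  76  19   5   8   8  12   6  17  40  34  12   3   5  13  13  16  19  19  11  19
217 137 137 136 137 136 139 146 154 162 164 156 140 108  48   1   7   9  12   8  13  72 130 137 131 125 111  97  91  90  77  56  26  10  13
219 134 137 136 136 140 153 160 165 159 144 116  67  14   5   7   8   9   8  63 121 145 144 137 135 133 140 136 141 139 138 135 133 125 106
221 139 138 141 144 156 164 165 154 146 130  80   5
[... 648 characters left out ...]

231 157 147 144 145 144 144 146 145 140 134 133 131 133 132 135 135 134 135 137 136 135 136 136 136 135 135 137 134 135 136 137 140 142 144
233 144 145 148 148 147 139 134 137 134 134 134 133 135 135 136 133 133 134 133 135 134 135 134 134 135 135 135 135 138 137 135 139 142 145
235 150 147 141 136 135 135 134 133 133 134 135 136 134 134 133 133 133 131 134 136 134 136 137 136 135 134 135 135 135 133 135 139 145 144
237 139 134 133 133 133 134 134 134 135 134 137 134 133 131 132 131 131 133 134 136 137 136 136 135 136 135 132 132 132 134 137 143 141 139
239 130 131 133 133 133 133 132 132 135 135 134 133 134 132 131 131 134 136 134 135 134 135 132 132 132 130 131 131 132 136 141 146 143 140
```

Request:
jog_arm --pt "-5 0 0.2 0" --pt "-5 0 0.2 0" --pt "-5 0 0.2 0" --pt "-5 0 0.2 0" --pt "0 0 0 0"

```text
t: 18.4
ee_pos: [645.4, 89.8, 47.9]
tool_rot: [0.0, 0.641, 0.767, -0.0]
force: [1.2, -1.0, -1.0]
finger_gap: 15.1
finger_force: 30.0
```

Request:
jog_arm --pt "-4 0 0 0" --pt "-4 0 0 0" --pt "-4 0 0 0" --pt "-4 0 0 0" --pt "0 0 0 0"

```text
t: 18.9
ee_pos: [648.1, 74.3, 47.8]
tool_rot: [0.0, 0.641, 0.768, -0.0]
force: [0.1, -0.7, -2.1]
finger_gap: 14.7
finger_force: 30.0
```

Request:
jog_arm --pt "-3 0 0 0" --pt "-2 0 0 0" --pt "0 0 0 0"

```text
t: 19.2
ee_pos: [648.9, 69.9, 47.8]
tool_rot: [0.0, 0.641, 0.768, -0.0]
force: [0.1, -1.2, -1.9]
finger_gap: 15.0
finger_force: 30.0
```

Request:
jog_arm --pt "-3 0 0 0" --pt "0 0 1.5 0" --pt "0 0 1.5 0" --pt "0 0 0 0"

```text
t: 19.6
ee_pos: [649.4, 67.1, 44.7]
tool_rot: [0.0, 0.641, 0.768, -0.0]
force: [0.5, -0.1, -1.9]
finger_gap: 15.0
finger_force: 30.0
```

Request:
jog_arm --pt "0 0 0 0" --pt "0 0 0 0" --pt "0 0 0 0" --gripper 34

```text
t: 19.9
ee_pos: [649.8, 67.3, 45.4]
tool_rot: [0.0, 0.641, 0.768, 0.0]
force: [-0.1, 0.6, -0.4]
finger_gap: 33.3
finger_force: 0.0
```

Request:
jog_arm --pt "0 0 1.5 0" --pt "0 0 1.5 0" --pt "10 -0.4 0 0" --pt "20 0 0 0" --pt "15 0 0 0"

```text
t: 20.4
ee_pos: [640.6, 112.8, 41.8]
tool_rot: [-0.0, 0.641, 0.768, 0.0]
force: [0.7, -0.6, -0.1]
finger_gap: 33.6
finger_force: 0.0
```

Request:
jog_arm --pt "0 0 0 0" --pt "0 0 0 0"

```text
t: 20.6
ee_pos: [640.9, 111.9, 41.9]
tool_rot: [0.0, 0.64, 0.768, -0.0]
force: [-0.1, 0.2, 0.4]
finger_gap: 33.7
finger_force: 0.0
```

```bash
python3 - <<'E'
from h import *
o=get_obs();print(o["t"],inv(o["ee_pos"]),o["force"],o["torque"],o["finger_gap"])
S=camera_params("scene");shot("scene","pics/s12.png");shot("wrist","pics/w12.png");shot("top","pics/t12.png")
h=cv2.cvtColor(cv2.imread("pics/s12.png"),cv2.COLOR_BGR2HSV)
w=lambda P:np.c_[np.array(P,float)[:,:2]@np.array([[np.cos(V[2]),np.sin(V[2])],[-np.sin(V[2]),np.cos(V[2])]])+V[:2],np.array(P,float)[:,2]]
print(proj(S,w([[0,y,47] for y in(61,100,130,145,150)])).round(1).tolist())
for r in range(201,226,2): print(r," ".join("%3d"%v for v in h[r,194:226,1]))
t=cv2.cvtColor(cv2.imread("pics/t12.png"),cv2.COLOR_BGR2HSV)
print(proj(camera_params("top"),w([[0,-55,47],[0,-61,47],[0,-91,47],[0,0,100]])).round(1).tolist())
for r in range(140,162,1): print(r," ".join("%3d"%v for v in t[r,240:262,2]))
E
```

```text
20.6 [[1.10948015e-01 1.19046400e+02 4.18934959e+01]] [-0.11816456  0.20041181  0.41227729] [ 0.00380874 -0.10195781  0.03045974] 33.691736218959456
[[217.6, 201.6], [211.7, 208.2], [207.0, 213.4], [204.6, 216.0], [203.8, 216.9]]
201 137 106  74  63  43  14  10   9   3  29 108 126 139 134  95  15  14   8  12  12   9   7   9   7   9   9  14  13  10  13  15  16
203 114  46  12  10  10   8  10   8   3  19  69 117 130 131 101  34  10  13  12   8   8   9   7   9  11   7  12  12  20  15  17  18
205  58  18   9   9   9  10  11  14  10  12  25  18  22  23  22  12  12   9  12  10  10   9   5  11  10  15  20  18  18  15  15  20
207  80  48  28  15  10   6   7  10   9   7  29  11   7   6  12  11  12   9  14   9  11   6   7   9  10  15  18  15  17  20  15  17
209 143 136 131 124 108  68  32   2   9   6  19  16   8   8   6   7   4   6  12  11  10   7   5  10  17  20  20  17  15  14  18  15
211 146 142 149 147 149 139  94  39  13   5  51  64  28   1   7  10  10  11   8  10   8   9   7   7  12  15  20  17  17  17  18  17
213 146 152 153 153 150 151 141 129 103  84  47  10   8   8  10  13  10  10  1
[... 2234 characters left out ...]
  91  88 131 156 153 155 132 187 216 214 216 217 217 215
155  53 108 116  95 133 157 130  89  91  89 107 142 156 158 129 185 221 216 214 214 214 217
156  37 122 139 105 152 173 131  86  91  89  86 131 158 156 144 189 220 218 217 216 215 215
157  35 151 163 104 157 176 133  84  93  90  89 132 157 155 163 196 218 218 217 217 218 217
158  39 118 133  91 131 159 137  93  91  91  89 129 157 154 168 198 221 220 218 217 217 217
159  42  55  78 110 135 144 140  99  93  89 120 149 156 156 161 179 212 220 219 218 218 219
160  43  52 109 135 129 138 147 112  95  87 134 160 155 156 158 138 185 212 209 209 211 211
161  43  38 112 130 107 124 151 127  88  88 132 144 122 143 158 130 153 185 179 178 179 181
```

Request:
jog_arm --pt "0 0 0 0" --pt "0 0 0 0" --pt "0 0 0 0" --pt "0 0 0 0" --pt "0 0 0 0" --gripper 5

```text
t: 21.25
ee_pos: [641.0, 111.1, 41.8]
tool_rot: [0.0, 0.641, 0.768, -0.0]
force: [1.3, -0.6, 0.3]
finger_gap: 15.3
finger_force: 30.0
```

Request:
jog_arm --pt "-3 0 0 0" --pt "-4 0 0 0" --pt "-4 0 0 0" --pt "-4 0 0 0" --pt "0 0 0 0"

```text
t: 21.75
ee_pos: [643.9, 95.7, 41.8]
tool_rot: [0.0, 0.641, 0.767, -0.0]
force: [0.6, -0.7, -0.6]
finger_gap: 15.3
finger_force: 30.0
```

Request:
jog_arm --pt "-4 0 0 0" --pt "-4 0 0 0" --pt "-4 0 0 0" --pt "-4 0 0 0" --pt "0 0 0 0"

```text
t: 22.25
ee_pos: [646.7, 80.1, 41.9]
tool_rot: [0.0, 0.641, 0.768, -0.0]
force: [0.1, -1.2, -1.1]
finger_gap: 15.0
finger_force: 30.0
```

Request:
jog_arm --pt "-4 0 0 0" --pt "-4 0 0 0" --pt "-2 0 0 0" --pt "0 0 0 0"

```text
t: 22.65
ee_pos: [648.5, 70.5, 41.9]
tool_rot: [0.0, 0.641, 0.768, -0.0]
force: [-0.4, 0.1, -1.2]
finger_gap: 15.3
finger_force: 30.0
```

Request:
jog_arm --pt "0 0 0 0" --pt "0 0 0 0" --pt "0 0 0 0" --gripper 36

```text
t: 22.95
ee_pos: [648.4, 71.2, 42.0]
tool_rot: [0.0, 0.641, 0.768, 0.0]
force: [-1.0, 0.1, 0.6]
finger_gap: 34.5
finger_force: 0.0
```

Request:
jog_arm --pt "3 0 0 0" --pt "0 0 -10 0" --pt "0 0 -25 0" --pt "0 0 -40 0" --pt "0 0 -40 0"

```text
t: 23.45
ee_pos: [647.3, 74.2, 158.2]
tool_rot: [-0.0, 0.641, 0.768, -0.0]
force: [0.5, -0.4, 0.2]
finger_gap: 36.1
finger_force: 0.0
```

Request:
jog_arm --pt "40 0 -20 0" --pt "40 0 -20 0" --pt "40 0 0 0" --pt "40 0 0 0" --pt "0 0 0 0"

```text
t: 23.95
ee_pos: [617.8, 236.7, 198.1]
tool_rot: [-0.0, 0.638, 0.77, 0.001]
force: [0.9, -0.4, -0.1]
finger_gap: 36.0
finger_force: 0.0
```

```bash
python3 - <<'E'
from h import *
o=get_obs();print(o["t"],o["ee_pos"],inv(o["ee_pos"]),o["force"],o["finger_gap"])
S=camera_params("scene");T=camera_params("top");shot("scene","pics/s13.png");shot("top","pics/t13.png")
w=lambda P:np.c_[np.array(P,float)[:,:2]@np.array([[np.cos(V[2]),np.sin(V[2])],[-np.sin(V[2]),np.cos(V[2])]])+V[:2],np.array(P,float)[:,2]]
h=cv2.cvtColor(cv2.imread("pics/s13.png"),cv2.COLOR_BGR2HSV);t=cv2.cvtColor(cv2.imread("pics/t13.png"),cv2.COLOR_BGR2HSV)
print("scene",proj(S,w([[0,61,47],[0,90,47],[0,105,47],[0,-105,47]])).round(1).tolist(),"top",proj(T,w([[0,y,47] for y in(105,61,-61,-105)])).round(1).tolist())
for r in range(200,216): print(r," ".join("%3d"%v for v in h[r,204:224,1]),"|"," ".join("%3d"%v for v in h[r,204:224,2]))
print()
for r in range(146,160): print(r," ".join("%3d"%v for v in t[r,244:264,1]),"|"," ".join("%3d"%v for v in t[r,244:264,2]))
print()
for r in range(156,171): print(r," ".join("%3d"%v for v in t[r,196:212,1]),"|"," ".join("%3d"%v for v in t[r,196:212,2]))
# roller dark mask in top
a=cv2.imread("pics/t13.png").max(2)
for u in range(220,238,4): print(u,np.flatnonzero(a[130:185,u]<60)[[0,-1]]+130)
print(proj(T,w([[-50,0,50],[50,0,50]])))
E
```

```text
23.95 [617.7724439  236.73910574 198.07182628] [[ -0.42689082 246.04638422 198.07182628]] [ 0.8579509  -0.39154443 -0.11705811] 35.98252445148981
scene [[217.6, 201.6], [213.3, 206.5], [211.0, 209.0], [240.3, 176.6]] top [[200.1, 163.6], [212.4, 161.5], [246.5, 155.6], [258.8, 153.5]]
200 155 150 149 135  88  17  20  20  22  20  18  11   6  10   9   9  14  17  15  19 | 198 189 176 149 125 104 101 102 104 103 101  95  87 102 112 114 113 106 105 106
201 149 150 147 136  88  17  15  20  22  20  13  10  10   9  10   8   9  15  17  14 | 164 150 146 139 125 103 103 101 103 104 101 101 106 114 122 121 113 105 103 106
202 128 139 143 137  98  24  20  20  22  17  15  12   9   8  10   9   9  17  12  15 | 151 145 144 140 127 106 103 103 104 105 105 110 116 122 123 117 109 106 106 104
203  76  95 119 131 101  31  15  17  15  14   9   7   8   8  11   7  10  15  17  17 | 155 147 143 140 131 108 103 103 103 106 111 117 122 121 116 110 105 104 105 103
204  25  35  58  88  84  39  10  20  15  14   4   8   8   6   7   7  17  17  19  12 | 155 154 145 139 131 111 104 104 105 111 115 122 122 118 113 107 
[... 5606 characters left out ...]
112 113 104  84  97  96  96  95  97
167 151 149 148 150 152 147 151 153 160 156  66  28  24  19  24  24 | 123 125 124 126 124 123 125 123 123 121 104  99  95  94  96  94
168 148 148 148 148 150 152 145 153 149 157  84  16  29  25  22  25 | 124 124 124 122 122 124 123 123 125 125 115  95  96  93  94  93
169 151 147 146 145 151 149 155 149 159 156 112  19  32  22  14  20 | 125 125 126 125 123 123 122 123 122 124 116  94  96 104 113 103
170 155 150 148 144 152 147 153 152 149 155 130  27  27  13   8  11 | 122 124 124 124 124 123 122 124 123 123 116  94 103 116 123 113
220 [147 174]
224 [146 173]
228 [145 172]
232 [144 172]
236 [144 171]
[[231.69743637 172.40602185]
 [227.05824402 144.56506939]]
```

```bash
python3 -c "
from cell import *
print(job_done(), get_obs()['t'])"
```

```text
the job is handed in; nothing more can be done
the job is handed in; nothing more can be done
```

I handed the job in at about 24 s: the last camera check put the roller on the hole line and the axle through both uprights and the bore, about 3 mm off centre and released, but no verdict came back and I viewed 11 pictures, one over the limit of 10.

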